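# Pop the wheel controller's fuse tray with the release pin

## Task

The fuse tray of the potter's wheel control unit is held shut by a hidden spring latch. Take the release pin out of its wooden block, push its rod gently down through the small service hole in the top of the unit until the latch lets the tray spring out, then stand the pin back in the hole of its block and let go. The latch is delicate, so feel for it and never lean on it hard, and do not disturb the jar, the mug or the pot.

Things in the scene. Friction and masses are not known exactly. Their poses are not given: they have to be found in the camera images.
- unit: wheel control unit, a fixed grey steel box 160 (x) x 180 (y) x 100 mm high; origin at the centre of its underside, z up; its front, with the tray, faces its -x. On its top: the service hole at x 0, y +40 mm, a black dial (18 mm high, at x +30, y -45) and a rocker switch (5 mm high, at x -40, y -50). More than 20 N of the pin against the unit or its latch counts as breaking it
- hole (a point): centre of the service hole's mouth, level with the unit's top (100 mm above the table); vertical hole 9 mm wide through the 10 mm top plate, countersunk 3 mm deep to 15 mm at the top; axes as the unit. Straight under it is the latch's flat pad, 20 mm across, unseen, at rest anywhere from 20 to 55 mm below the top face (differs each time)
- tray (a joint): how far the fuse tray is out of the unit's front (m): 0 shut, 0.035 fully out. Pushing the latch pad down takes about 3 N to start, 6 N at 5 mm of travel, where the tray is let go, 10 N at 12 mm, a hard stop. The tray then springs out by itself in about 0.3 s and stays out; the latch springs back up. Latched, it cannot be pulled out
- tray_front (a point): centre of the tray's aluminium front panel (78 mm wide, 42 mm high), 31 mm above the table, 35 mm to the unit's -y side of its middle; moves along the unit's -x as the tray comes out, a lip stands 10 mm out of it; keep the place before it free
- pin_grip (a point): middle of the release pin's round wooden handle, where to grasp it: 22 mm thick, reaching 35 mm above and 31 mm below this point; under it a brass collar 28 mm wide, 6 mm thick, then a steel rod 6 mm thick, 85 mm long, its tip 122 mm below this point. z along the pin, handle up; about 80 g; it stands upright in the block, collar on the block's top
- pin_tip (a point): the tip of the pin's rod (slightly pointed), on the pin's axis; z points along the pin to the handle
- block: fixed upright wooden block, 70 x 70 mm, 92 mm high, origin at the centre of its underside; it stands to the left or the right of the unit
- block_hole (a point): centre of the mouth of the block's hole, level with its top (92 mm above the table); vertical through hole 12 mm in diameter, countersunk 3 mm to 18 mm. In it the pin's rod stands with up to 3 mm of play
- jar: bystander: closed white jar, 66 mm in diameter, 110 mm high, loose on the table at the other side of the unit; origin at the centre of its underside
- mug: bystander: blue mug, 80 mm in diameter, 90 mm high, loose on the table, origin at the centre of its underside
- pot: bystander: closed clay pot, 94 mm in diameter, 113 mm high, standing loose on the table; origin at the centre of its underside
There are look-alikes about, which are no part of the job. What is shaped like the block but red is not meant. Several things have the shape of the unit; the one meant has the colours described above.

How it is judged:
By the outcome, as a careful person would: the job done as asked, in the order asked, and still so for the second after the job is handed in, with the robot touching nothing.
It also fails if it takes over 58 s, if anything falls off the work surface, if the arm or the gripper's body presses on something with over 40 N, if the wrist force passes 120 N, or if a joint passes its speed limit or range.

## Robot

A 6-joint arm with a two-finger parallel gripper is mounted at the origin on the work surface. World frame = base frame: x ahead of the robot, y to its left, z up, the work surface at z = 0. Lengths are in mm, angles in rad, forces in N, time in s.
With the tool pointing down it reaches from about 375 to 900 mm from the base axis. Payload 3.1 kg.
Tool frame: the origin (TCP) lies midway between the tips of the shut fingers; the grasp point (between the pads) lies 19 mm behind it; z points along the fingers, y is the line along which they close (so a half turn about z gives the same grasp; the last joint's range is limited). The gripper opens to 85 mm and grips with 20 to 120 N. Pads are 22 mm wide; open, the fingers measure 114 mm over their backs; the gripper's body (76 mm by 85 mm) begins 54 mm behind the grasp point. The pads swing forward as they close: fully open they stand 13 mm farther back than shut.
Start: joints at [-1.446, 0.527, 1.433, -0, 1.181, -0.178], TCP at [186.991, -596.348, 231.31] pointing down, gripper open.
Joint ranges: [-3.08, 3.08], [-0.75, 2.2], [0.22, 2.44], [-1.43, 4.57], [0, 2.65], [-2.85, 2.85]. Speed limits (rad/s): [2.79, 2.79, 3.14, 3.14, 3.14, 3.14].

## Interface

Orientations are given as a 3x3 rotation matrix whose columns are the frame's x, y, z axes.
In Python, from bench import r, cams, job gives the robot as it stands.
- The arm moves only by the tool step_arm, never from a script. Its argument "increments" is a list of rows, each a list of 7 numbers: the turn, a rotation vector about the tool's x, y, z as a fraction of full scale, then the shift along the tool's x, y, z as a fraction of full scale, then the opening, from 0 (shut) to 1 (fully open). In form: [[ax, ay, az, x, y, z, grip], ...]. A call has 1 to 20 rows; each row is the pose to reach, as a shift and turn from the pose commanded when the call began, along the tool's axes at that moment; what a row does not reach only later rows make up. Full scale, the value 1, is 600 mm for a shift and 2 rad for a turn. A row lasts 1/12 s, in which the tool goes at most 41.7 mm and 7.16 degrees, less where a joint would pass 70% of its speed; a pose out of reach is approached as far as the arm can. A call with a number of a shift or a turn outside -1 to 1 is refused whole. A call with a gripper value outside its range is refused whole. The fingers move at their own pace and stop on an object; the grip force is fixed at half the most. Time passes only in rows, so rows that repeat a pose let the fingers close. It gives the time, the measured TCP pose, the force, the opening and the grip force at its end, in the units of the state.
- r.get_state(): the state, without advancing time (a new reading comes with each control period).
- cams.get_image(name): name is "scene" or "top" or "wrist"; returns a dict with "image" (384x512x3 uint8, blue, green, red), "camera_matrix" (3x3 intrinsics, pixels), "D" ([k1, k2, p1, p2, k3] as OpenCV has them; the pictures are not rectified), "R" (3x3) and "t" (3): a world point X has camera coordinates R X + t. Camera axes: x right, y down, z forward; pixel columns grow to the right and rows downward; lengths in mm; the calibration is good to about 2 mm. A picture is of the moment at which its call begins. There is no depth.
- job.hand_in(): hands the job in; it is judged then, once.
Trained networks look in a picture, given as the dict that the camera call returned (one of the last four; its "shot" number tells which), for a name from the list of things; names that differ only in an ending like _2 or _b are one class to them, and where a whole thing is asked for, a point or a joint stands for the part that bears it (a point fixed in the world has none). Each returns a list of dicts, best first, with "score" (0 to 1); they miss things now and then, are a little off and sometimes report something else, mostly with a low value. They report only what shows in the picture. A call takes as long as a camera call. They do not tell look-alikes from the thing itself.
- cams.search_frame(picture, target): "rect" ([left, top, right, bottom] in pixels, round what is visible of it).
- cams.tip_of(picture, target): "centre" ([column, row] in pixels: a listed point, or the origin of a listed thing).
The state is a dict: "time_s": time; "joint_positions": joint angles; "joint_vel": joint speeds; "joint_efforts": joint torques, N m; "eef_pos": TCP position; "tool_rot": TCP orientation; "ft_force": force on the tool from outside, world axes, zero at the start; "ft_torque": the same for the moment, N m; "width": opening from 0.0 (shut) to 1.0 (fully open); "finger_force": force on a finger pad.
Only numpy, scipy, OpenCV 4.12 (cv2) and the standard library are available. Lean on these libraries where they do the work, as an engineer would, in place of code of your own. Each camera call takes 0.05 s, during which the arm holds its last target. There are 200 camera calls.

## Working session

There is one attempt and no reset: what is moved stays moved. The work goes in short steps, Python scripts to look and compute and a tool call to move; the robot and the scene stay as the last step left them, time stands still between calls to the robot, and variables do not carry over. Pictures are saved under pics/ and viewed, at most 11 in all, crops included, and the job is handed in when it is done.

Besides the shell and the picture viewer there is one more tool, called after ">>>" by a JSON object that holds its "name" and its "arguments". step_arm: Moves the arm, as the interface text tells. Its arguments: {"type":"object","properties":{"increments":{"type":"array","items":{"type":"array","items":{"type":"number"}}}},"required":["increments"]}

```bash
ls; mkdir -p pics
cat > h.py <<'E'
import numpy as np, cv2
from bench import r, cams, job
def ray(p,px):
    K=np.array(p["camera_matrix"],float);D=np.array(p["D"],float)
    u=cv2.undistortPoints(np.array([[px]],float),K,D)[0,0]
    R=np.array(p["R"]);t=np.array(p["t"]).ravel()
    return -R.T@t, R.T@np.array([u[0],u[1],1.])
def at_z(p,px,z):
    c,d=ray(p,px); return c+d*(z-c[2])/d[2]
def proj(p,X):
    R=np.array(p["R"]);t=np.array(p["t"]).ravel()
    return cv2.projectPoints(np.array(X,float).reshape(-1,3),cv2.Rodrigues(R)[0],t,np.array(p["camera_matrix"],float),np.array(p["D"],float))[0][:,0]
E
python3 - <<'E'
from h import *
Z={"unit":0,"hole":100,"tray_front":31,"pin_grip":129,"block":0,"block_hole":92,"jar":0,"mug":0,"pot":0}
ims=[]
for n in ["scene","top"]:
    p=cams.get_image(n); ims.append(p["image"])
    for k,z in Z.items():
        for d in cams.tip_of(p,k)[:4]:
            print(n,k,round(d["score"],2),np.round(d["centre"]),np.round(at_z(p,d["centre"],z)))
    cv2.imwrite(f"pics/{n}.png",p["image"])
s=r.get_state();print(s["time_s"],s["ft_force"])
E
```

```text
pics
scene unit 0.68 [236. 164.] [ 319. -138.    0.]
scene unit 0.67 [211. 230.] [577.   5.   0.]
scene hole 0.93 [218. 217.] [596.  61. 100.]
scene hole 0.92 [242. 148.] [338. -90. 100.]
scene pin_grip 0.5 [347. 212.] [398. 314. 129.]
scene block 0.83 [363. 220.] [273. 305.   0.]
scene block 0.82 [387. 268.] [383. 447.   0.]
scene block 0.79 [342. 249.] [401. 321.   0.]
scene block_hole 0.97 [371. 196.] [267. 314.  92.]
scene block_hole 0.76 [349. 224.] [393. 325.  92.]
scene block_hole 0.57 [391. 245.] [391. 444.  92.]
scene jar 0.62 [176. 154.] [ 405. -330.    0.]
scene mug 0.63 [129. 194.] [ 632. -289.    0.]
scene pot 0.87 [292. 293.] [603. 306.   0.]
scene pot 0.42 [133. 191.] [ 617. -291.    0.]
top unit 0.85 [316. 247.] [ 331. -140.    0.]
top unit 0.65 [260. 169.] [586.  29.   0.]
top unit 0.33 [265. 193.] [507.  16.   0.]
top hole 0.62 [304. 241.] [341. -92. 100.]
top hole 0.6 [249. 157.] [599.  64. 100.]
top hole 0.6 [167. 224.] [397. 310. 100.]
top tray_front 0.51 [266. 191.] [505.  14.  31.]
top pin_grip 0.65 [164. 221.] [404. 314. 129.]
top block 0.88 [171. 270.] [268. 316.   0.]
top block 0.86 [173. 227.] [400. 310.   0.]
top block 0.74 [131. 230.] [394. 447.   0.]
top block_hole 0.92 [165. 224.] [401. 317.  92.]
top block_hole 0.78 [121. 229.] [386. 450.  92.]
top block_hole 0.75 [165. 268.] [271. 317.  92.]
top block_hole 0.72 [176. 228.] [386. 286.  92.]
top jar 0.57 [371. 224.] [ 402. -319.    0.]
top mug 0.8 [362. 160.] [ 609. -303.    0.]
top pot 0.73 [169. 166.] [604. 326.   0.]
top pot 0.38 [357. 159.] [ 615. -286.    0.]
1.0 [-0.41527338  0.32788467 -0.10115916]
```

View pics/scene.png

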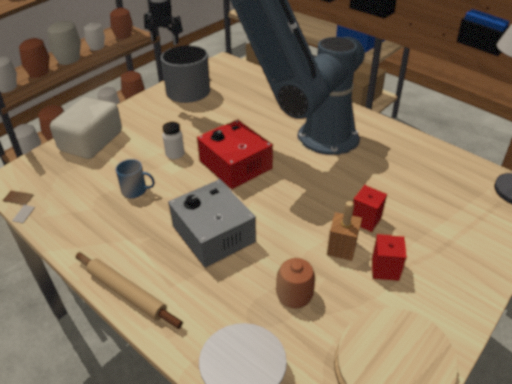

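View pics/top.png

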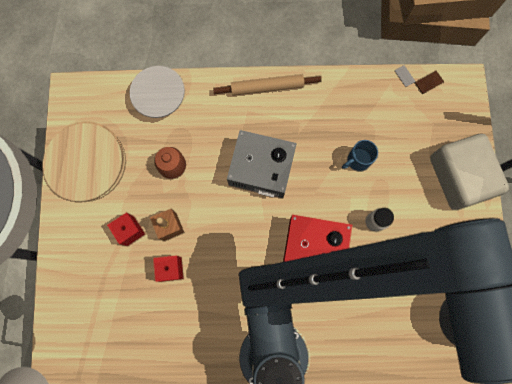

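The candidates are two units, the red one at top (316,247) and the grey one at (260,169). There are three blocks: red at (125,230), red at (168,268), and the wooden one with the pin at (165,224). I choose the grey unit and the wooden block, and will check both in one crop.

```bash
cat >> h.py <<'E'
from scipy.spatial.transform import Rotation as Ro
def inc(X,R1=None,s=None):
    s=s or r.get_state(); R0=np.array(s["tool_rot"]).reshape(3,3)
    d=R0.T@(np.array(X)-np.array(s["eef_pos"]))/600
    w=np.zeros(3) if R1 is None else Ro.from_matrix(R0.T@R1).as_rotvec()/2
    return np.round(w,4),np.round(d,4)
E
python3 - <<'E'
from h import *
s=r.get_state();print(np.round(s["tool_rot"],3),s["eef_pos"],s["width"])
for X in [(480,-350,260),(550,0,260),(400,313,260)]: print(X,inc(X))
p=cams.get_image("top");a=p["image"]
c=np.hstack([cv2.resize(a[120:210,215:305],(390,390)),cv2.resize(a[190:280,110:200],(390,390))]);cv2.imwrite("pics/crop.png",c)
p=cams.get_image("wrist");print("wristcam",-np.array(p["R"]).T@np.array(p["t"]).ravel(),np.round(p["R"],2))
E
```

```text
[[ 0.954  0.299 -0.   ]
 [ 0.299 -0.954 -0.   ]
 [-0.     0.    -1.   ]] [ 187.00464551 -596.33598321  231.3282887 ] 1.00197437793843
(480, -350, 260) (array([0., 0., 0.]), array([ 0.5888, -0.2457, -0.0478]))
(550, 0, 260) (array([0., 0., 0.]), array([ 0.8746, -0.7674, -0.0478]))
(400, 313, 260) (array([0., 0., 0.]), array([ 0.7922, -1.3399, -0.0478]))
wristcam [ 249.3761447  -575.96424966  374.19569999] [[ 0.3  -0.95 -0.  ]
 [-0.92 -0.29  0.26]
 [-0.25 -0.08 -0.97]]
```

View pics/crop.png

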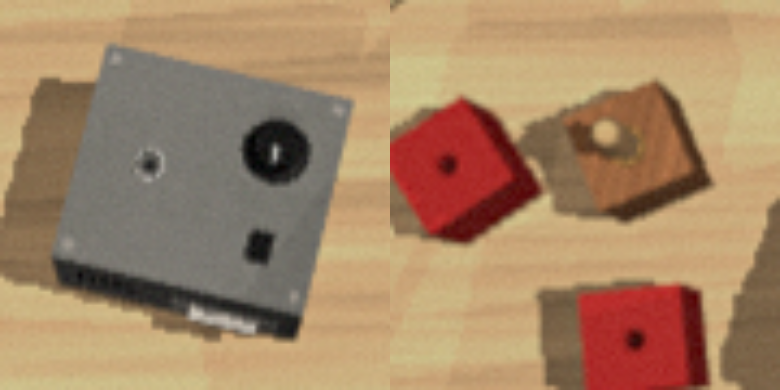

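The crop shows the grey unit, with its hole at crop (149,163), and the pin standing in the wooden block at crop (607,133). The choice is right.

>>> {"name": "step_arm", "arguments": {"increments": [[0,0,0,0.589,-0.246,-0.05,1],[0,0,0,0.589,-0.246,-0.05,1],[0,0,0,0.589,-0.246,-0.05,1],[0,0,0,0.589,-0.246,-0.05,1],[0,0,0,0.589,-0.246,-0.05,1],[0,0,0,0.589,-0.246,-0.05,1],[0,0,0,0.589,-0.246,-0.05,1],[0,0,0,0.589,-0.246,-0.05,1],[0,0,0,0.589,-0.246,-0.05,1],[0,0,0,0.589,-0.246,-0.05,1],[0,0,0,0.875,-0.767,-0.05,1],[0,0,0,0.875,-0.767,-0.05,1],[0,0,0,0.875,-0.767,-0.05,1],[0,0,0,0.875,-0.767,-0.05,1],[0,0,0,0.875,-0.767,-0.05,1],[0,0,0,0.875,-0.767,-0.05,1],[0,0,0,0.875,-0.767,-0.05,1],[0,0,0,0.875,-0.767,-0.05,1],[0,0,0,0.875,-0.767,-0.05,1],[0,0,0,0.875,-0.767,-0.05,1]]}}

```text
time_s: 2.77
eef_pos: [550.5, 4.1, 261.4]
tool_rot: [[0.953, 0.304, 0.0], [0.304, -0.953, 0.002], [0.001, -0.001, -1.0]]
ft_force: [-0.5, -0.1, 0.2]
width: 0.996
finger_force: 0.0
```

Run:
```python
from h import *
for n in ["wrist","top","scene"]:
    p=cams.get_image(n)
    for d in cams.tip_of(p,"hole")[:3]: print(n,round(d["score"],2),np.round(d["centre"],1),np.round(at_z(p,d["centre"],100),1))
    if n=="wrist": cv2.imwrite("pics/w1.png",p["image"])
s=r.get_state();print(s["eef_pos"],s["joint_positions"])
print(inc((402,314,230)))
```

```text
top 0.82 [303.5 242.5] [336.8 -91.4 100. ]
top 0.61 [172.6 226.6] [390.3 293.6 100. ]
top 0.56 [245.9 162.7] [581.1  73.8 100. ]
scene 0.87 [241.3 148.1] [341.1 -90.6 100. ]
scene 0.74 [215.9 214.9] [594.3  51.  100. ]
[550.2131972   -1.69513058 261.291516  ] [-2.06010494e-01  3.91414039e-01  1.58607093e+00 -4.02417874e-04
  1.16414386e+00  1.06321522e+00]
(array([0., 0., 0.]), array([-0.0795, -0.5758,  0.052 ]))
```

View pics/w1.png

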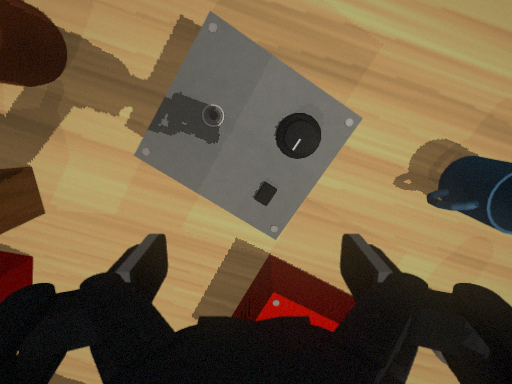

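The wrist view shows the hole's ring at (213,115), with the shadow of the gripper over it. Next I go near the pin, standing 50 mm short along tool x so the camera sees it.

>>> {"name": "step_arm", "arguments": {"increments": [[0,0,0,-0.163,-0.576,0.05,1],[0,0,0,-0.163,-0.576,0.05,1],[0,0,0,-0.163,-0.576,0.05,1],[0,0,0,-0.163,-0.576,0.05,1],[0,0,0,-0.163,-0.576,0.05,1],[0,0,0,-0.163,-0.576,0.05,1],[0,0,0,-0.163,-0.576,0.05,1],[0,0,0,-0.163,-0.576,0.05,1],[0,0,0,-0.163,-0.576,0.05,1],[0,0,0,-0.163,-0.576,0.05,1],[0,0,0,-0.163,-0.576,0.05,1],[0,0,0,-0.163,-0.576,0.05,1]]}}

```text
time_s: 4.07
eef_pos: [354.6, 299.6, 231.5]
tool_rot: [[0.955, 0.298, 0.001], [0.298, -0.955, -0.0], [0.001, 0.0, -1.0]]
ft_force: [0.9, 0.1, 0.2]
width: 1.0
finger_force: 0.0
```

```bash
cat > t.py <<'E'
from h import *
p=cams.get_image("wrist");cv2.imwrite("pics/w2.png",p["image"])
for k,z in [("pin_grip",129),("block_hole",92),("block",0)]:
    for d in cams.tip_of(p,k)[:3]: print(k,round(d["score"],2),np.round(d["centre"],1),np.round(at_z(p,d["centre"],z),1))
s=r.get_state();print(s["time_s"],s["eef_pos"],s["joint_positions"])
E
python3 t.py
```

```text
pin_grip 0.74 [249.2 127.9] [404.2 319.7 129. ]
block_hole 0.97 [248.6 129.7] [400.6 319.8  92. ]
block_hole 0.93 [216.2 252.2] [266.9 315.1  92. ]
block_hole 0.92 [117.7  97. ] [392.6 444.4  92. ]
block 0.85 [150.3 101.1] [392.  445.8   0. ]
block 0.6 [249.8 124.9] [401.4 320.    0. ]
4.2667 [354.70976868 299.2881397  231.42889573] [ 4.59456662e-01  3.11801163e-01  1.82262208e+00 -1.99303927e-04
  1.00680027e+00  1.72925985e+00]
```

View pics/w2.png

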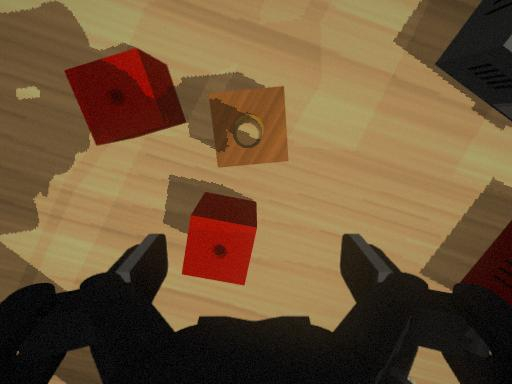

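The pin's handle top is at (249,131), centred on the wooden block with corners (210,93) to (288,160). That puts the pin at about (403,319.5). I go over it, descend and grip.

>>> {"name": "step_arm", "arguments": {"increments": [[0,0,0,0.087,-0.008,0.02,1],[0,0,0,0.087,-0.008,0.02,1],[0,0,0,0.087,-0.008,0.05,1],[0,0,0,0.087,-0.008,0.1,1],[0,0,0,0.087,-0.008,0.15,1],[0,0,0,0.087,-0.008,0.18,1],[0,0,0,0.087,-0.008,0.2,1],[0,0,0,0.087,-0.008,0.2,1],[0,0,0,0.087,-0.008,0.2,0],[0,0,0,0.087,-0.008,0.2,0],[0,0,0,0.087,-0.008,0.2,0],[0,0,0,0.087,-0.008,0.2,0],[0,0,0,0.087,-0.008,0.2,0],[0,0,0,0.087,-0.008,0.2,0],[0,0,0,0.087,-0.008,0.2,0],[0,0,0,0.087,-0.008,0.2,0],[0,0,0,0.087,-0.008,0.2,0],[0,0,0,0.087,-0.008,0.2,0]]}}

```text
time_s: 5.77
eef_pos: [402.4, 320.8, 112.2]
tool_rot: [[0.954, 0.299, 0.002], [0.299, -0.954, 0.001], [0.002, -0.0, -1.0]]
ft_force: [-0.3, -1.0, 5.4]
width: 0.24
finger_force: 58.5
```

```bash
python3 t.py
```

```text
pin_grip 0.71 [252.3 256.2] [400.9 321.8 129. ]
block_hole 0.75 [ 42.5 180.5] [392.2 445.9  92. ]
block_hole 0.53 [254.2 189. ] [423.8 328.   92. ]
block 0.85 [116.5 159.7] [390.  445.3   0. ]
block 0.74 [221.9 310. ] [268.4 313.8   0. ]
block 0.65 [253.2 189.2] [400.4 321.5   0. ]
5.9667 [402.44967051 320.80209459 112.25331062] [ 4.55655876e-01  5.63910302e-01  1.81599555e+00 -1.32277030e-04
  7.59944145e-01  1.72254413e+00]
```

>>> {"name": "step_arm", "arguments": {"increments": [[0,0,0,0,0,-0.02,0],[0,0,0,0,0,-0.05,0],[0,0,0,0,0,-0.08,0],[0,0,0,0,0,-0.12,0],[0,0,0,0,0,-0.16,0],[0,0,0,0,0,-0.22,0],[0,0,0,0,0,-0.22,0],[0,0,0,0,0,-0.22,0],[0,0,0,0,0,-0.22,0]]}}

```text
time_s: 6.72
eef_pos: [401.2, 320.2, 242.9]
tool_rot: [[0.954, 0.299, -0.001], [0.299, -0.954, -0.001], [-0.001, 0.0, -1.0]]
ft_force: [0.5, -0.2, -1.3]
width: 0.242
finger_force: 58.7
```

Run:
```python
from h import *
s=r.get_state();print(s["time_s"],s["eef_pos"],s["ft_force"],s["width"])
e=np.array(s["eef_pos"])
for n in ["wrist","top","scene"]:
    p=cams.get_image(n)
    if n=="wrist": cv2.imwrite("pics/w3.png",p["image"])
    print("exp tip",n,proj(p,e-[0,0,103]),"exp grip",proj(p,e+[0,0,19]))
    for k,z in [("pin_tip",e[2]-103),("pin_grip",e[2]+19),("block_hole",92)]:
        for d in cams.tip_of(p,k)[:2]: print(n,k,round(d["score"],2),np.round(d["centre"],1),np.round(at_z(p,d["centre"],z),1))
```

```text
6.7167 [401.20697381 320.23860352 242.8625743 ] [ 0.53931121 -0.22172702 -1.27868063] 0.24150385082184525
exp tip wrist [[254.5820406  189.61745048]] exp grip [[255.40937899 256.25601651]]
wrist pin_tip 0.74 [261. 188.] [404.3 315.3 139.9]
wrist pin_grip 0.57 [252.1 255. ] [401.4 321.9 261.9]
wrist block_hole 0.84 [255.3 177.2] [402.  319.6  92. ]
wrist block_hole 0.76 [133.6 150. ] [392.  445.6  92. ]
exp tip top [[160.95745945 221.28394924]] exp grip [[151.31883896 215.00235217]]
top block_hole 0.8 [166.2 224.3] [398.5 314.4  92. ]
top block_hole 0.73 [165.8 271.7] [258.6 313.4  92. ]
exp tip scene [[348.47567048 210.77644347]] exp grip [[354.73798877 172.42451621]]
scene pin_tip 0.58 [347.9 211.2] [403.4 320.  139.9]
scene pin_grip 0.75 [357.8 172.6] [397.1 326.  261.9]
scene block_hole 0.74 [348.5 221.7] [389.3 319.5  92. ]
scene block_hole 0.7 [373.6 196.9] [265.6 320.8  92. ]
```

View pics/w3.png

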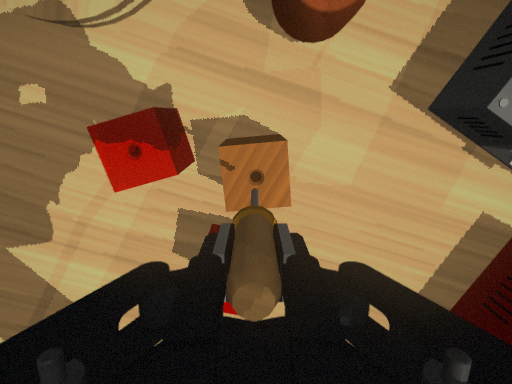

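Block hole shows at (256,178), i.e. (402.0,319.6). The rod tip is at (254,189), right where a straight pin under the TCP would put it. Now to the unit.

>>> {"name": "step_arm", "arguments": {"increments": [[0,0,0,0.04,0.11,0,0],[0,0,0,0.165,0.507,0,0],[0,0,0,0.165,0.507,0,0],[0,0,0,0.165,0.507,0,0],[0,0,0,0.165,0.507,0,0],[0,0,0,0.165,0.507,0,0],[0,0,0,0.165,0.507,0,0],[0,0,0,0.165,0.507,0,0],[0,0,0,0.165,0.507,0,0],[0,0,0,0.165,0.507,0,0],[0,0,0,0.165,0.507,0,0],[0,0,0,0.165,0.507,0,0]]}}

```text
time_s: 8.32
eef_pos: [586.4, 61.0, 243.1]
tool_rot: [[0.954, 0.3, -0.001], [0.3, -0.954, 0.0], [-0.001, -0.001, -1.0]]
ft_force: [-0.6, -0.2, -1.3]
width: 0.241
finger_force: 59.0
```

```bash
cat > u.py <<'E'
from h import *
import sys
s=r.get_state();print(s["time_s"],s["eef_pos"],s["ft_force"],s["width"])
e=np.array(s["eef_pos"])
p=cams.get_image("wrist"); a=p["image"]
print("exp tip",proj(p,e-[0,0,103]))
for k,z in [("pin_tip",e[2]-103),("hole",100)]:
    for d in cams.tip_of(p,k)[:2]: print(k,round(d["score"],2),np.round(d["centre"],1),np.round(at_z(p,d["centre"],z),1))
cv2.imwrite(sys.argv[1],cv2.resize(a[110:260,155:355],None,fx=4,fy=4,interpolation=cv2.INTER_CUBIC))
E
python3 u.py pics/w4.png
```

```text
8.3167 [586.35592061  60.96811282 243.14605833] [-0.63157696 -0.24027118 -1.34838909] 0.24052391482595653
exp tip [[254.69154289 189.63195666]]
pin_tip 0.63 [258.5 189.3] [587.7  57.9 140.1]
hole 0.68 [255.4 186.3] [579.7  58.  100. ]
hole 0.55 [256.4 171.4] [594.8  61.7 100. ]
```

View pics/w4.png

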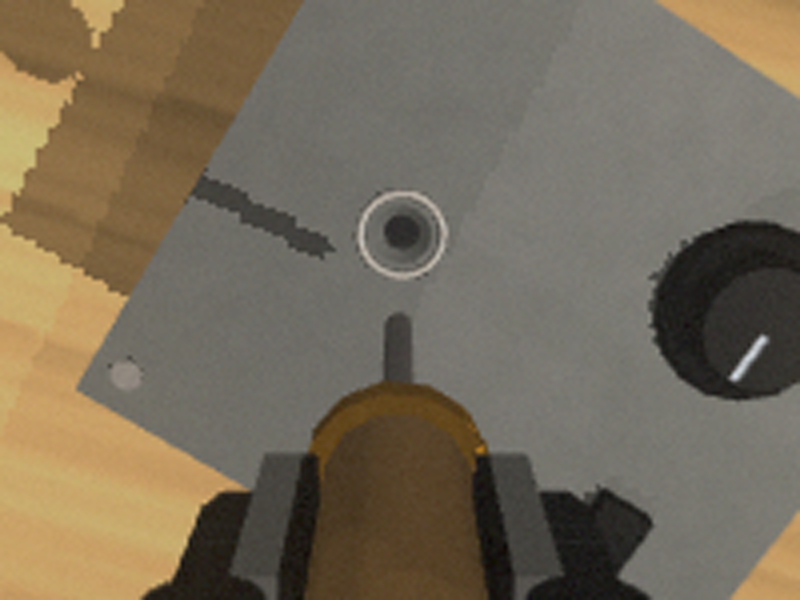

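The hole's ring centre is at crop (402,234), i.e. (255.5,168.5), and the rod tip at crop (397,314). I go over the hole with the tip just above it, and look again.

>>> {"name": "step_arm", "arguments": {"increments": [[0,0,0,0.0185,0.0016,0,0],[0,0,0,0.0185,0.0016,0.02,0],[0,0,0,0.0185,0.0016,0.04,0],[0,0,0,0.0185,0.0016,0.055,0],[0,0,0,0.0185,0.0016,0.055,0],[0,0,0,0.0185,0.0016,0.055,0]]}}

```text
time_s: 8.97
eef_pos: [597.7, 62.8, 209.9]
tool_rot: [[0.954, 0.3, -0.001], [0.3, -0.954, 0.0], [-0.001, -0.001, -1.0]]
ft_force: [0.3, -0.3, -0.1]
width: 0.241
finger_force: 58.9
```

```bash
sed -i 's/103/105.3/;s/a\[110:260,155:355\]/a[140:240,190:320]/;s/fx=4,fy=4/fx=6,fy=6/' u.py; python3 u.py pics/w5.png
```

```text
8.9667 [597.69823976  62.81063488 209.88378015] [ 0.26381876 -0.28831973 -0.06842304] 0.24080785120565387
exp tip [[254.63931818 188.93405964]]
pin_tip 0.62 [254.1 190. ] [596.6  63.  104.6]
pin_tip 0.16 [252.3 255. ] [535.3  45.5 104.6]
hole 0.67 [254.4 188.8] [596.6  62.7 100. ]
```

View pics/w5.png

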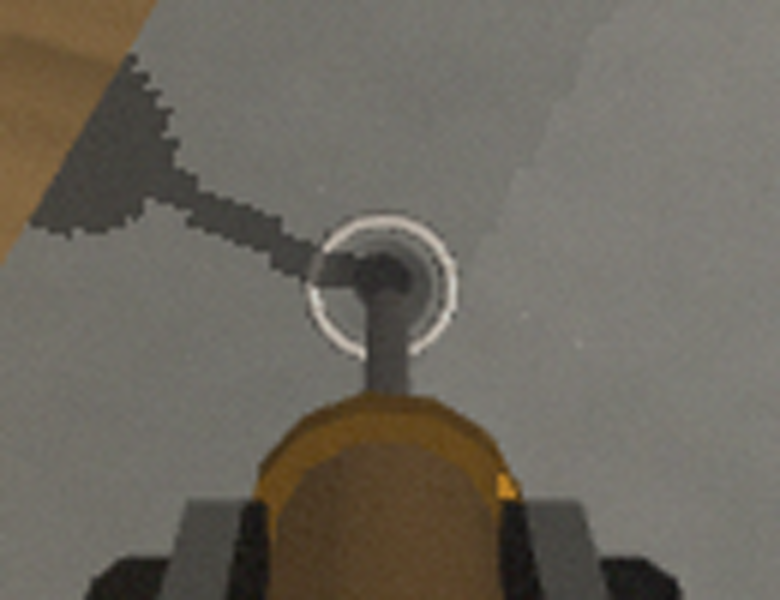

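Ring centre is at crop (381,288), px (253.6,188). The rod is at crop x 388, so about 0.9 mm off along tool y. I correct that and enter gently.

>>> {"name": "step_arm", "arguments": {"increments": [[0,0,0,0,-0.0016,0,0],[0,0,0,0,-0.0016,0.005,0],[0,0,0,0,-0.0016,0.01,0],[0,0,0,0,-0.0016,0.014,0],[0,0,0,0,-0.0016,0.014,0],[0,0,0,0,-0.0016,0.014,0]]}}

```text
time_s: 9.62
eef_pos: [597.8, 63.2, 201.6]
tool_rot: [[0.954, 0.299, -0.001], [0.299, -0.954, 0.0], [-0.001, -0.0, -1.0]]
ft_force: [-0.1, 0.1, -0.4]
width: 0.243
finger_force: 59.0
```

>>> {"name": "step_arm", "arguments": {"increments": [[0,0,0,0,0,0.004,0],[0,0,0,0,0,0.008,0],[0,0,0,0,0,0.008,0],[0,0,0,0,0,0.008,0]]}}

```text
time_s: 9.95
eef_pos: [597.8, 63.2, 196.9]
tool_rot: [[0.954, 0.299, -0.001], [0.299, -0.954, 0.0], [-0.001, -0.0, -1.0]]
ft_force: [0.2, 0.3, -1.1]
width: 0.237
finger_force: 59.0
```

Tip at about 91.6, past the countersink, with no contact.

>>> {"name": "step_arm", "arguments": {"increments": [[0,0,0,0,0,0.005,0],[0,0,0,0,0,0.01,0],[0,0,0,0,0,0.01,0],[0,0,0,0,0,0.01,0]]}}

```text
time_s: 10.28
eef_pos: [597.8, 63.2, 190.8]
tool_rot: [[0.954, 0.299, -0.001], [0.299, -0.954, 0.0], [-0.001, -0.0, -1.0]]
ft_force: [0.2, 0.8, -0.3]
width: 0.238
finger_force: 59.0
```

>>> {"name": "step_arm", "arguments": {"increments": [[0,0,0,0,0,0.004,0],[0,0,0,0,0,0.008,0],[0,0,0,0,0,0.008,0],[0,0,0,0,0,0.008,0]]}}

```text
time_s: 10.62
eef_pos: [597.8, 63.2, 186.1]
tool_rot: [[0.954, 0.299, -0.001], [0.299, -0.954, 0.0], [-0.0, -0.0, -1.0]]
ft_force: [-0.7, 0.5, -1.3]
width: 0.243
finger_force: 59.0
```

>>> {"name": "step_arm", "arguments": {"increments": [[0,0,0,0,0,0.004,0],[0,0,0,0,0,0.008,0],[0,0,0,0,0,0.008,0],[0,0,0,0,0,0.008,0]]}}

```text
time_s: 10.95
eef_pos: [597.9, 63.2, 181.3]
tool_rot: [[0.954, 0.299, -0.001], [0.299, -0.954, 0.0], [-0.0, -0.0, -1.0]]
ft_force: [0.1, 0.6, -0.6]
width: 0.239
finger_force: 59.0
```

>>> {"name": "step_arm", "arguments": {"increments": [[0,0,0,0,0,0.004,0],[0,0,0,0,0,0.008,0],[0,0,0,0,0,0.008,0],[0,0,0,0,0,0.008,0]]}}

```text
time_s: 11.28
eef_pos: [597.8, 63.2, 176.4]
tool_rot: [[0.954, 0.299, -0.001], [0.299, -0.954, 0.0], [-0.0, -0.0, -1.0]]
ft_force: [0.6, 0.3, -1.3]
width: 0.238
finger_force: 59.0
```

>>> {"name": "step_arm", "arguments": {"increments": [[0,0,0,0,0,0.004,0],[0,0,0,0,0,0.008,0],[0,0,0,0,0,0.008,0],[0,0,0,0,0,0.008,0]]}}

```text
time_s: 11.62
eef_pos: [598.5, 63.3, 172.5]
tool_rot: [[0.954, 0.299, 0.001], [0.299, -0.954, 0.0], [0.001, 0.0, -1.0]]
ft_force: [0.8, 1.0, 2.7]
width: 0.24
finger_force: 59.4
```

Contact at about z 173. I press on gently in small steps.

>>> {"name": "step_arm", "arguments": {"increments": [[0,0,0,0,0,0.002,0],[0,0,0,0,0,0.004,0],[0,0,0,0,0,0.004,0],[0,0,0,0,0,0.004,0]]}}

```text
time_s: 11.95
eef_pos: [598.6, 63.4, 170.4]
tool_rot: [[0.954, 0.299, 0.002], [0.299, -0.954, 0.0], [0.002, 0.0, -1.0]]
ft_force: [0.9, 0.0, 4.6]
width: 0.241
finger_force: 59.7
```

>>> {"name": "step_arm", "arguments": {"increments": [[0,0,0,0,0,0.002,0],[0,0,0,0,0,0.004,0],[0,0,0,0,0,0.004,0],[0,0,0,0,0,0.004,0]]}}

```text
time_s: 12.28
eef_pos: [598.7, 63.3, 167.9]
tool_rot: [[0.954, 0.299, 0.002], [0.299, -0.954, 0.0], [0.002, 0.0, -1.0]]
ft_force: [0.9, 0.2, 5.6]
width: 0.235
finger_force: 59.5
```

```bash
cat > v.py <<'E'
from h import *
import sys
s=r.get_state();print(s["time_s"],s["eef_pos"],s["ft_force"])
for n in ["top","scene"]:
    p=cams.get_image(n)
    for d in cams.tip_of(p,"tray_front")[:2]: print(n,round(d["score"],2),np.round(d["centre"],1),np.round(at_z(p,d["centre"],31),1))
    if n=="top": cv2.imwrite(sys.argv[1],cv2.resize(p["image"][120:220,190:320],None,fx=6,fy=6))
E
python3 v.py pics/t1.png
```

```text
12.2833 [598.68097264  63.33398681 167.92121474] [0.89688335 0.24184725 5.58250587]
top 0.6 [264.6 200.2] [477.3  18.4  31. ]
top 0.42 [323.1 277.3] [ 235.9 -154.3   31. ]
scene 0.64 [243.2 202.3] [460.3  21.7  31. ]
```

View pics/t1.png

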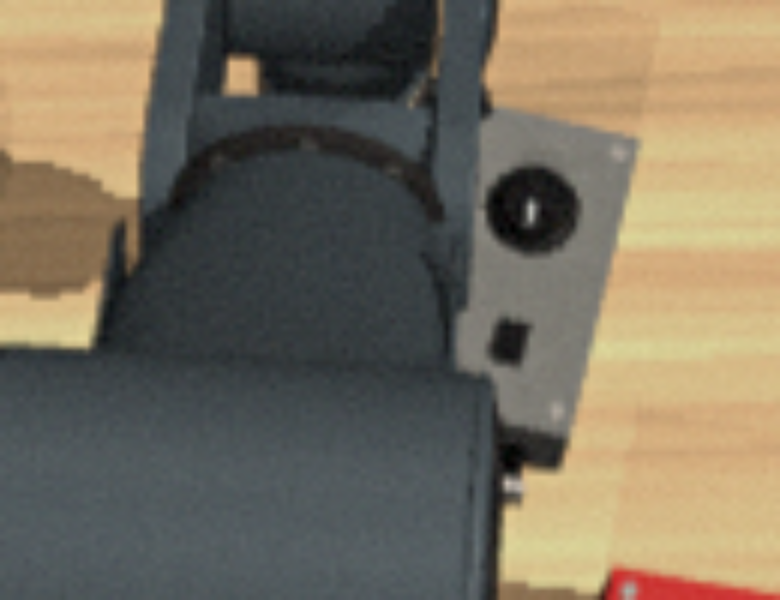

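The tray's bright panel shows at crop (512,488), well out of the front edge, so it has been released. I lift straight out.

>>> {"name": "step_arm", "arguments": {"increments": [[0,0,0,0,0,-0.01,0],[0,0,0,0,0,-0.03,0],[0,0,0,0,0,-0.06,0],[0,0,0,0,0,-0.09,0],[0,0,0,0,0,-0.13,0],[0,0,0,0,0,-0.13,0],[0,0,0,0,0,-0.13,0]]}}

```text
time_s: 13.07
eef_pos: [598.3, 63.0, 245.8]
tool_rot: [[0.954, 0.299, 0.002], [0.299, -0.954, -0.001], [0.001, 0.001, -1.0]]
ft_force: [-0.1, 0.3, -1.5]
width: 0.241
finger_force: 59.0
```

Run:
```python
from h import *
p=cams.get_image("scene")
for d in cams.tip_of(p,"tray_front")[:1]: print(d)
s=r.get_state();print(s["eef_pos"],s["ft_force"],inc((402.3,320.2,s["eef_pos"][2])))
```

```text
{'centre': [243.3, 203.8], 'score': 0.54}
[596.79053752  63.15249531 243.6946058 ] [ 0.1153326  -0.14155002 -1.76699521] (array([0., 0., 0.]), array([-0.1812, -0.5058,  0.001 ]))
```

>>> {"name": "step_arm", "arguments": {"increments": [[0,0,0,-0.03,-0.1,0,0],[0,0,0,-0.181,-0.506,0,0],[0,0,0,-0.181,-0.506,0,0],[0,0,0,-0.181,-0.506,0,0],[0,0,0,-0.181,-0.506,0,0],[0,0,0,-0.181,-0.506,0,0],[0,0,0,-0.181,-0.506,0,0],[0,0,0,-0.181,-0.506,0,0],[0,0,0,-0.181,-0.506,0,0],[0,0,0,-0.181,-0.506,0,0],[0,0,0,-0.181,-0.506,0,0],[0,0,0,-0.181,-0.506,0,0],[0,0,0,-0.181,-0.506,0.04,0],[0,0,0,-0.181,-0.506,0.068,0],[0,0,0,-0.181,-0.506,0.068,0],[0,0,0,-0.181,-0.506,0.068,0]]}}

```text
time_s: 14.5
eef_pos: [403.9, 319.1, 203.5]
tool_rot: [[0.955, 0.297, -0.002], [0.297, -0.955, -0.001], [-0.003, 0.001, -1.0]]
ft_force: [0.7, -1.0, -0.2]
width: 0.242
finger_force: 59.1
```

```bash
sed -i 's/("hole",100)/("block_hole",92)/' u.py; python3 u.py pics/w6.png
```

```text
14.5 [403.90296552 319.12517423 203.53835247] [ 0.73188165 -0.99124633 -0.2065272 ] 0.24215367444241515
exp tip [[254.51566697 188.795716  ]]
pin_tip 0.76 [256.4 193.7] [400.1 316.2  98.2]
block_hole 0.97 [251.6 186.8] [403.3 321.7  92. ]
block_hole 0.71 [220.6 311.5] [267.4 313.1  92. ]
```

View pics/w6.png

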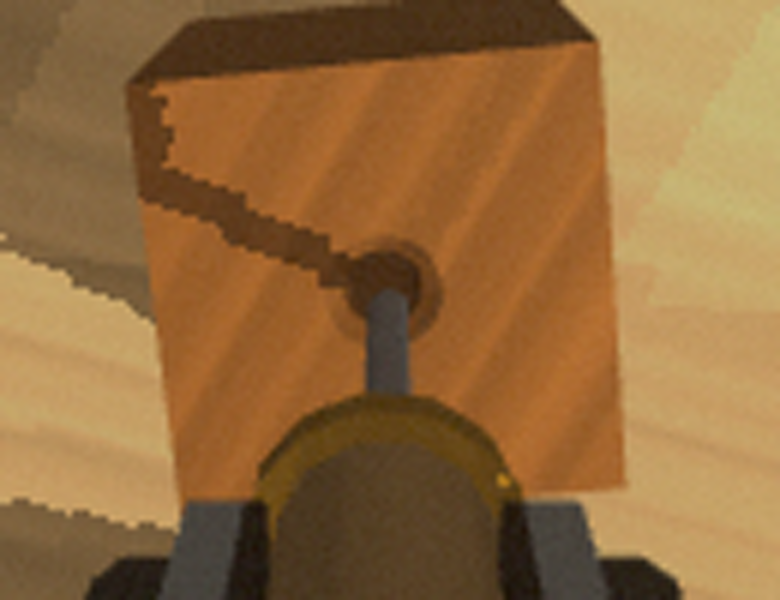

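The block hole is centred at crop (387,289) and the rod tip at (390,293), so they are aligned within about 0.5 mm. I lower it.

>>> {"name": "step_arm", "arguments": {"increments": [[0,0,0,0,0.001,0,0],[0,0,0,0,0.001,0.01,0],[0,0,0,0,0.001,0.02,0],[0,0,0,0,0.001,0.03,0],[0,0,0,0,0.001,0.03,0],[0,0,0,0,0.001,0.03,0]]}}

```text
time_s: 15.15
eef_pos: [403.2, 319.7, 185.6]
tool_rot: [[0.954, 0.299, -0.002], [0.299, -0.954, -0.001], [-0.002, 0.0, -1.0]]
ft_force: [0.2, 0.6, -1.6]
width: 0.238
finger_force: 59.1
```

>>> {"name": "step_arm", "arguments": {"increments": [[0,0,0,0,0,0.02,0],[0,0,0,0,0,0.04,0],[0,0,0,0,0,0.06,0],[0,0,0,0,0,0.08,0],[0,0,0,0,0,0.1,0],[0,0,0,0,0,0.11,0],[0,0,0,0,0,0.115,0],[0,0,0,0,0,0.118,0],[0,0,0,0,0,0.118,0],[0,0,0,0,0,0.118,0]]}}

```text
time_s: 15.98
eef_pos: [404.1, 320.1, 116.0]
tool_rot: [[0.954, 0.299, 0.001], [0.299, -0.954, 0.0], [0.001, -0.0, -1.0]]
ft_force: [0.2, 0.2, -1.3]
width: 0.241
finger_force: 59.2
```

>>> {"name": "step_arm", "arguments": {"increments": [[0,0,0,0,0,0.002,0],[0,0,0,0,0,0.004,0],[0,0,0,0,0,0.004,0],[0,0,0,0,0,0.004,0]]}}

```text
time_s: 16.32
eef_pos: [403.8, 319.9, 113.2]
tool_rot: [[0.954, 0.299, 0.0], [0.299, -0.954, 0.0], [0.0, -0.0, -1.0]]
ft_force: [0.5, -0.2, -1.4]
width: 0.239
finger_force: 59.2
```

>>> {"name": "step_arm", "arguments": {"increments": [[0,0,0,0,0,0.0015,0],[0,0,0,0,0,0.0015,0],[0,0,0,0,0,0.0015,0]]}}

```text
time_s: 16.57
eef_pos: [403.9, 319.9, 112.3]
tool_rot: [[0.954, 0.299, 0.0], [0.299, -0.954, 0.0], [0.0, -0.0, -1.0]]
ft_force: [0.5, 0.2, -0.0]
width: 0.24
finger_force: 59.4
```

The collar is seated, so I release and rise.

>>> {"name": "step_arm", "arguments": {"increments": [[0,0,0,0,0,0,0.4],[0,0,0,0,0,0,0.6],[0,0,0,0,0,0,1],[0,0,0,0,0,0,1],[0,0,0,0,0,0,1],[0,0,0,0,0,0,1],[0,0,0,0,0,0,1],[0,0,0,0,0,-0.03,1],[0,0,0,0,0,-0.08,1],[0,0,0,0,0,-0.13,1],[0,0,0,0,0,-0.18,1],[0,0,0,0,0,-0.2,1],[0,0,0,-0.08,0,-0.2,1],[0,0,0,-0.08,0,-0.2,1],[0,0,0,-0.08,0,-0.2,1],[0,0,0,-0.08,0,-0.2,1]]}}

```text
time_s: 17.9
eef_pos: [358.0, 305.6, 232.4]
tool_rot: [[0.954, 0.3, 0.001], [0.3, -0.954, 0.0], [0.001, -0.0, -1.0]]
ft_force: [0.6, 0.5, 1.0]
width: 0.999
finger_force: 0.0
```

Run:
```python
from h import *
a=cams.get_image("wrist")["image"];b=cams.get_image("scene")["image"]
cv2.imwrite("pics/f.png",np.hstack([cv2.resize(a,(400,300)),cv2.resize(b[120:300,110:350],(400,300))]))
p=cams.get_image("top")
for k in ["jar","mug","pot"]:
    d=cams.tip_of(p,k)
    if d: print(k,np.round(at_z(p,d[0]["centre"],0)))
```

```text
jar [ 405. -322.    0.]
mug [ 620. -296.    0.]
pot [612. 312.   0.]
```

View pics/f.png

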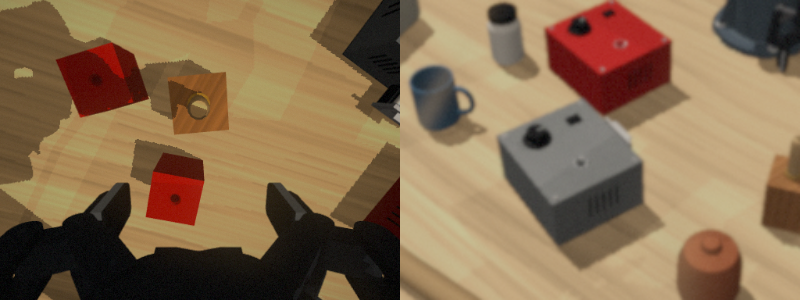

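The pin stands upright in the wooden block at (198,105). The tray panel sticks out behind the grey unit at (620,130). Jar, mug and pot are where they were.

```bash
python3 -c "
from bench import job
print(job.hand_in())"
```

```text
the job is handed in; nothing more can be done
None
```

The tray is released and sprung out, the pin stands back in its wooden block, and the jar, mug and pot look undisturbed; I handed the job in at about 18 s, after pressing the latch with about 7 N at most.

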